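# Sift the large printed knobs out with a slotted scoop and hang the scoop up

### The arm

A 7-joint arm with a two-finger parallel gripper is mounted at the origin on the work surface. World frame = base frame: x ahead of the robot, y to its left, z up, the work surface at z = 0. Lengths are in m, angles in rad, forces in N, time in s.
With the tool pointing down it reaches from about 0.35 to 0.9 m from the base axis. Payload 7.2 kg.
Tool frame: the origin (TCP) lies midway between the tips of the shut fingers; the grasp point (between the pads) lies 19 mm behind it (r.grip_point_offset is the z of the grasp point in the tool frame, in m); z points along the fingers, y is the direction in which the jaws open and shut (so a half turn about z gives the same grasp; the last joint's range is limited). The gripper opens to 88 mm and grips with 3 to 60 N. Pads are 20 mm wide; open, the fingers measure 115 mm over their backs; the gripper's body (75 mm by 178 mm) begins 61 mm behind the grasp point.
Start: joints at [-1.278, 0.411, -0.013, 1.596, 0.006, 1.134, -0.082], TCP at [0.221, 0.585, 0.223] pointing down, gripper open.
Joint ranges: [-2.95, 2.95], [-0.29, 1.99], [-1.47, 1.44], [0.14, 2.54], [-1.03, 4.17], [0.13, 1.85], [-2.86, 2.86]. Speed limits (rad/s): [2.39, 2.39, 3.01, 3.01, 3.14, 3.14, 3.14].

### API

Orientations are given as a rotation vector (axis times angle).
In Python, from rig import sensors, get_image, r gives the robot as it stands. The module is installed in compiled form; this text tells all that it offers.
- The arm moves only by the tool carry_out, never from a script. Its arguments are lists of equal length, an entry for each row: "rotation": the turn, a rotation vector about the tool's x, y, z each as a share of 0.15 rad, from -1 to 1, a list of three; "linear": the shift along the tool's x, y, z each as a share of 0.06 m, from -1 to 1, a list of three; "fingers": the opening, from -1 (shut) to 1 (fully open). A call has 1 to 10 rows; each row shifts and turns the commanded pose from where the row before left it, along the tool's axes as they then stand; what a row does not reach is not made up. A row lasts 1/8 s, in which the tool goes at most 62.5 mm and 10.7 degrees, less where a joint would pass 70% of its speed; a pose out of reach is approached as far as the arm can. A call with a number of a shift or a turn outside -1 to 1 is refused whole. A call with a gripper value outside its range is refused whole. The fingers move at their own pace and stop on an object; "squeeze" is the grip in N (left out, the last holds). Time passes only in rows, so rows that do not move let the fingers close. It gives the time, the measured TCP pose, the force and the opening at its end, in the units of the state.
- sensors.get_obs(): the state, without advancing time (a new reading comes with each control period).
- get_image(name): name is "scene" or "top"; returns a dict with "color" (400x640x3 uint8, blue, green, red), "camera_matrix" (3x3 intrinsics, pixels), "k1" (the pictures are not rectified: a ray, as slopes to the right and down, at radius r is drawn at 1 + k1 r^2 times it, then the intrinsics apply), "R" (3x3) and "t" (3): a world point X has camera coordinates R X + t. Camera axes: x right, y down, z forward; pixel columns grow to the right and rows downward; lengths in m; the calibration is good to about 2 mm. A picture is of the moment at which its call begins. There is no depth.
- r.hand_in(): hands the job in, once; it reports no verdict.
The state is a dict: "time_s": time; "joint_pos": joint angles; "dq": joint speeds; "joint_efforts": joint torques, N m; "ee_pos": TCP position; "orientation": TCP orientation; "wrist_force": force on the tool from outside, world axes, zero at the start; "torque": the same for the moment, N m; "opening": finger opening in m.
Only numpy, scipy, OpenCV 4.12 (cv2) and the standard library are available. Lean on these libraries where they do the work, as an engineer would, in place of code of your own. Each camera call takes 0.05 s, during which the arm holds its last target. There are 200 camera calls.

### The job

With the slotted scoop, lift the two large printed knobs out of the rectangular tray so that the small knobs drop back through its slots, and tip the large ones into the round dish; all four small knobs must end in the tray. Then hang the empty scoop by its eye on the peg of the stand, so that it hangs there freely. Handle the knobs only with the scoop, never with the gripper, and leave the glue bottle, the cup and the brush where they are.

Things in the scene. Friction and masses are not known exactly. Their poses are not given: they have to be found in the camera images.
- scoop: Loose aluminium scoop, 0.28 kg, standing flat. Origin: mid underside, z up; open nose to its -x; y its width. Basket 112 mm long (x -55 to +57), 137 wide. Floor: five 6 mm bars along x at y 0, +-33, +-66, tops at z 6; slots 27 mm. Side walls x -45 to +52, z to 35; rear wall z to 40; a neck leans from it to the grip. Plastic slides on it at 14 to 20 deg of slope.
- scoop_grip (a point): Centre of the scoop's black upright grip, a block 36 mm along the scoop's x, 22 mm along y, 36 mm high; 110 mm above the underside and 15 mm behind the origin (+x), above the centre of mass. Gripped across its 36 mm (closing along the nose direction) the eye stays free sideways. Axes as the scoop's.
- scoop_eye (a point): Centre of the eye, a ring on top of the grip: hole 22 mm across, ring bar 7 mm, hole axis along the scoop's y; 28 mm above scoop_grip (138 mm above the underside); ring top 156 mm above the underside. Axes as the scoop's.
- tray: Grey rectangular tray, fixed, 282 mm (x) by 190 (y), 40 high; walls and floor 6 mm (inside 270 x 178). Origin: centre of underside. Its -x end wall is towards the robot. The knobs start at x below +10 mm; the half beyond is empty and takes the whole scoop lowered in, nose to -x. Knobs pushed against the -x end wall ride up onto the scoop's bars.
- dish: Round steel dish, fixed, 50 mm high, 210 mm across at the rim and 170 mm at the foot, wall 4 mm, floor 5 mm thick. Origin: centre of its underside.
- stand: Upright stand, fixed: base plate 120 x 80 x 12 mm, 20 mm square post 237 mm high, one peg sideways along its own -y. Origin: under the post on the bench. Peg: 8 mm rod, axis from (0, 0, 219) to (0, -135, 231) mm in its frame, rising 5 deg to an 11 mm ball at the tip.
- peg_seat (a point): Point on the peg's axis 100 mm from the post's centre, 228 mm above the bench, where the eye can hang with room for the scoop beside the post; axes as the stand's. Hanging there, the eye's centre is 7 mm below the peg's axis, the scoop's y along the peg.
- peg_tip (a point): Centre of the ball at the peg's free tip, 231 mm above the bench.
- large0_c (a point): Centre of a large white printed knob: a squat round body, widest (60 mm across) at mid-height, 42 mm high, bevelled above and below to 30 mm flats, about 45 g; it starts standing in the tray, centre 27 mm above the bench, within 30 mm of the tray's long middle line.
- large1_c (a point): Centre of a large white printed knob: a squat round body, widest (60 mm across) at mid-height, 42 mm high, bevelled above and below to 30 mm flats, about 45 g; it starts standing in the tray, centre 27 mm above the bench, within 30 mm of the tray's long middle line.
- small0_c (a point): Centre of a small white printed knob of the same shape: 20 mm across, 15 mm high, about 12 g; starts standing in the tray. It passes the scoop's 27 mm slots.
- small1_c (a point): Centre of a small white printed knob of the same shape: 20 mm across, 15 mm high, about 12 g; starts standing in the tray. It passes the scoop's 27 mm slots.
- small2_c (a point): Centre of a small white printed knob of the same shape: 20 mm across, 15 mm high, about 12 g; starts standing in the tray. It passes the scoop's 27 mm slots.
- small3_c (a point): Centre of a small white printed knob of the same shape: 20 mm across, 15 mm high, about 12 g; starts standing in the tray. It passes the scoop's 27 mm slots.
- glue: bystander: white bottle of bed glue, 44 mm across, 110 mm high; origin at its underside
- cup: bystander: black cup of blue scrapers, 80 mm across, about 140 mm high with the scrapers; origin at its underside
- brush: bystander: hand brush 170 mm long lying on the bench; origin at its underside, x along it

How it is judged:
On the way, in this order (a step that is already met when the one before it is completed fails the run):
1. at least one large knob lies in the scoop, lifted clear above the tray's rim (((x of large0_c in the frame of scoop between -0.075 and 0.055 m and y of large0_c in the frame of scoop between -0.07 and 0.07 m and z of large0_c in the frame of scoop between 0 and 0.075 m) or (x of large1_c in the frame of scoop between -0.075 and 0.055 m and y of large1_c in the frame of scoop between -0.07 and 0.07 m and z of large1_c in the frame of scoop between 0 and 0.075 m)) and height (world z) of scoop above 0.06 m), for 0.2 s.
2. both large knobs are in the dish (horizontal distance between each of large0_c, large1_c and dish below 0.1 m and height (world z) of each of large0_c, large1_c below 0.065 m), for 0.2 s.
At the end, for the whole second after the job is handed in: Both large knobs at rest in the dish, all four small knobs in the tray, and the scoop hanging still from the peg by its eye: borne by the stand, eye between post and tip, underside over 50 mm above the bench, within 0.4 rad of plumb (all of step 2 and linear speed of each of large0, large1 below 0.05 m/s and x of small0_c in the frame of tray between -0.141 and 0.141 m and y of small0_c in the frame of tray between -0.095 and 0.095 m and z of small0_c in the frame of tray between -0.01 and 0.05 m and x of small1_c in the frame of tray between -0.141 and 0.141 m and y of small1_c in the frame of tray between -0.095 and 0.095 m and z of small1_c in the frame of tray between -0.01 and 0.05 m and x of small2_c in the frame of tray between -0.141 and 0.141 m and y of small2_c in the frame of tray between -0.095 and 0.095 m and z of small2_c in the frame of tray between -0.01 and 0.05 m and x of small3_c in the frame of tray between -0.141 and 0.141 m and y of small3_c in the frame of tray between -0.095 and 0.095 m and z of small3_c in the frame of tray between -0.01 and 0.05 m and x of scoop_eye in the frame of stand between -0.015 and 0.015 m and y of scoop_eye in the frame of stand between -0.134 and -0.03 m and z of scoop_eye in the frame of stand between 0.195 and 0.235 m and height (world z) of scoop above 0.05 m and angle between scoop's own z axis and vertical below 0.4 rad and linear speed of scoop below 0.06 m/s and contact force between scoop and stand above 1 N); the robot touches nothing.
It fails at once if the gripper touches a knob (contact force between the fingers and large0 above 0.5 N or contact force between the fingers and large1 above 0.5 N or contact force between the fingers and small0 above 0.5 N or contact force between the fingers and small1 above 0.5 N or contact force between the fingers and small2 above 0.5 N or contact force between the fingers and small3 above 0.5 N).
It fails at once if a bystander is moved more than 30 mm (distance of any of glue, cup, brush from where it was at the start of the episode above 0.03 m).
It also fails if it takes over 72 s, if anything falls off the work surface, if the arm or the gripper's body presses on something with over 40 N, if the wrist force passes 120 N, or if a joint passes its speed limit or range.

## Working session

There is one attempt and no reset: what is moved stays moved. The work goes in short steps, Python scripts to look and compute and a tool call to move; the robot and the scene stay as the last step left them, time stands still between calls to the robot, and variables do not carry over. Pictures are saved under pics/ and viewed, about 8 in all and at most 12, crops included, and the job is handed in when it is done.

Besides the shell and the picture viewer there is one more tool, called after "Request:" by a JSON object that holds its "method" and its "body", one argument or row to a line. carry_out: Moves the arm, as the interface text tells. Shift numbers are shares of 0.06 m and turn numbers shares of 0.15 rad, none past 1 either way. Its arguments: {"type":"object","properties":{"rotation":{"type":"array"},"linear":{"type":"array"},"fingers":{"type":"array"},"squeeze":{"type":"number"}},"required":["rotation","linear","fingers"]}

```bash
mkdir -p pics
cat > h.py <<'E'
import numpy as np, cv2
from scipy.spatial.transform import Rotation as Ro
from rig import sensors, get_image, r
def shot(name,cam):
    im=get_image(cam); cv2.imwrite(f'pics/{name}.png',im['color']); np.savez(f'pics/{name}.npz',**{k:v for k,v in im.items() if k!='color'}); return im
def ray(im,u,v):
    K=np.array(im['camera_matrix']);k1=float(im['k1']);R=np.array(im['R']);t=np.array(im['t']).ravel()
    d=np.array([(u-K[0,2])/K[0,0],(v-K[1,2])/K[1,1]]); p=d.copy()
    for _ in range(30): p=d/(1+k1*(p@p))
    return -R.T@t, R.T@np.array([p[0],p[1],1])
def at(im,u,v,z):
    o,d=ray(im,u,v); return o+d*(z-o[2])/d[2]
def proj(im,X):
    K=np.array(im['camera_matrix']);k1=float(im['k1']);c=np.array(im['R'])@np.array(X)+np.array(im['t']).ravel()
    p=c[:2]/c[2]; p=p*(1+k1*(p@p)); return K[0,0]*p[0]+K[0,2],K[1,1]*p[1]+K[1,2]
def load(n): return dict(np.load(f'pics/{n}.npz'))
E
python3 - <<'E'
from h import *
for c in('scene','top'):
    im=shot(c+'0',c); print(c,im['camera_matrix'],im['k1'],-np.array(im['R']).T@np.array(im['t']).ravel())
o=sensors.get_obs(); print(o); print(Ro.from_rotvec(o['orientation']).as_matrix().round(3),r.grip_point_offset)
E
```

```text
scene [[401.76356084   0.         318.9097335 ]
 [  0.         401.76356084 204.31755056]
 [  0.           0.           1.        ]] 0.02162512943733644 [1.23693965 0.06058169 1.23781931]
top [[439.92514225   0.         318.28221036]
 [  0.         439.92514225 195.28816612]
 [  0.           0.           1.        ]] -0.08494117264630012 [0.49855823 0.01579662 1.27692765]
{'time_s': 0.1, 'joint_pos': array([-1.27818516,  0.41182323, -0.01269938,  1.5969496 ,  0.00556626,
        1.13427883, -0.08216297]), 'dq': array([-4.88904421e-04,  4.61974428e-06, -9.03500129e-04, -8.04094339e-04,
        5.08064526e-04,  2.34134077e-04, -2.55852826e-04]), 'joint_efforts': array([ 2.76140643e-03, -5.89098144e+01,  6.43517766e-01, -2.91708058e+01,
       -5.39497845e-02,  1.45458264e-02,  1.26528839e-04]), 'ee_pos': array([0.22052043, 0.58432704, 0.22189555]), 'orientation': array([-5.63604234e-01, -3.09043825e+00,  2.21841298e-03]), 'wrist_force': array([-0.09217616,  0.67086026,  0.41971106]), 'torque': array([-0.01853027,  0.03356101, -0.0141389 ]), 'opening': 0.08793787534857882}
[[-0.936  0.353 -0.   ]
 [ 0.353  0.936 -0.001]
 [-0.    -0.001 -1.   ]] -0.0187
```

View pics/scene0.png

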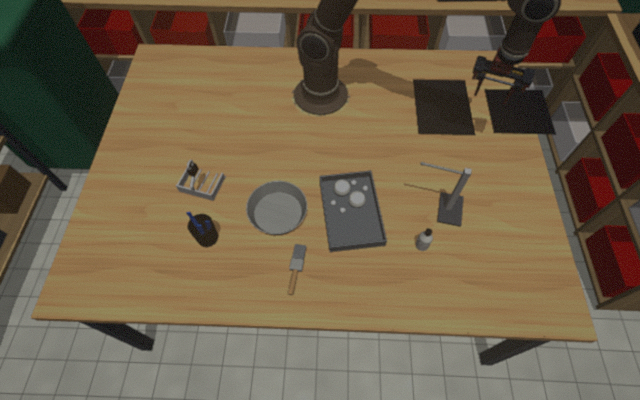

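View pics/top0.png

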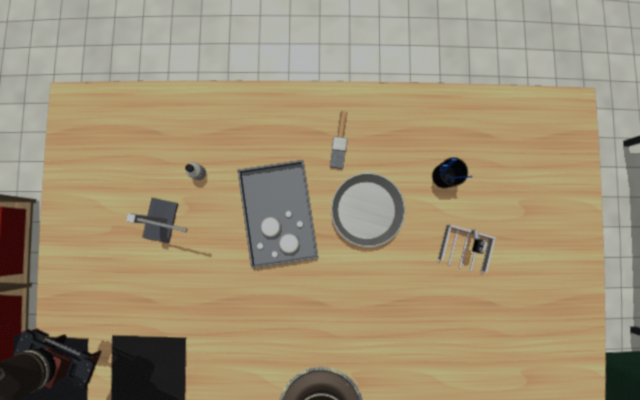

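The top view shows the tray around (278,215), dish (368,210), stand (160,220) with its peg tip near (186,230), and scoop (468,249). The knobs are at the robot end of the tray. Next I'll enlarge crops of these.

Run:
```python
from h import *
a=cv2.imread('pics/top0.png'); b=cv2.imread('pics/scene0.png')
def crop(i,x,y,w,h,s): return cv2.resize(i[y:y+h,x:x+w],None,fx=s,fy=s,interpolation=cv2.INTER_CUBIC)
A=crop(a,430,215,80,60,5);B=crop(a,230,155,100,120,2.5)
C=crop(a,120,190,80,60,5);D=crop(b,170,155,60,45,6.6666)
B=cv2.copyMakeBorder(B,0,0,0,150,cv2.BORDER_CONSTANT)
top=np.hstack([A,B[:300,:400]]); bot=np.hstack([C,D[:300,:400]])
cv2.imwrite('pics/m1.png',np.vstack([top,bot]))
```

```text
(no output)
```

View pics/m1.png

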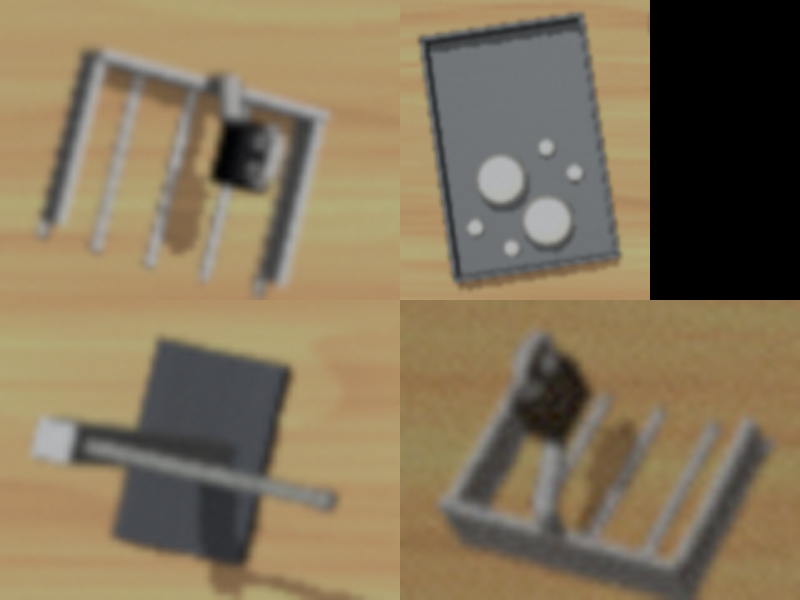

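Enlarged crop, read in crop pixels. The scoop's nose points toward the robot, with bar tips at (43,230), (97,248), (150,265), (205,280), (258,292). The tray's rim corners, the knobs, and the stand's post top and peg tip are all clear. Now I'll convert these to positions.

Run:
```python
from h import *
im=load('top0')
def P(l,ox,oy,s,z): return np.array([at(im,ox+x/s-.5+.5/s,oy+y/s-.5+.5/s,z) for x,y in l])
t=P([(43,230),(97,248),(150,265),(205,280),(258,292)],430,215,5,.005); print('tips',t.round(4))
rc=P([(88,55),(325,112)],430,215,5,.040); print('rear',rc.round(4))
d=t[0]-t[-1]; print('scoop yaw tips',np.arctan2(-d[0],d[1])); d=rc[0]-rc[1]; print('rear',np.arctan2(-d[0],d[1]),np.linalg.norm(d))
print('tip->rear', rc.mean(0)-t.mean(0))
print('grip top?',P([(243,155)],430,215,5,.128))
c=P([(22,40),(182,15),(57,285),(219,258)],230,155,2.5,.04); print('tray',c.round(4),c.mean(0))
for a,b in((0,1),(2,3),(0,2),(1,3)): print(np.linalg.norm(c[a]-c[b]),c[a]-c[b])
print('L',P([(100,180),(148,221)],230,155,2.5,.03).round(4)); print('S',P([(146,147),(175,172),(75,227),(112,248)],230,155,2.5,.016).round(4))
p=P([(55,140)],120,190,5,.237);q=P([(328,199)],120,190,5,.231);print('post,tip',p,q,np.linalg.norm((p-q)[0,:2]))
print('base',P([(160,40),(290,67),(245,263),(115,235)],120,190,5,.012).round(4))
D=np.array([at(im,u,v,.05) for u,v in((332,211),(404,211),(368,174),(368,248))]);print('dish',D.round(4),D.mean(0))
s=load('scene0')
print('grip in scene', [proj(s,p) for p in ([.5,-.39,.11],)], 'peg tip scene',proj(s,q[0]),'post',proj(s,p[0]))
```

```text
tips [[ 0.4244 -0.3361  0.005 ]
 [ 0.414  -0.3677  0.005 ]
 [ 0.4042 -0.3988  0.005 ]
 [ 0.3955 -0.4313  0.005 ]
 [ 0.3885 -0.4627  0.005 ]]
rear [[ 0.5249 -0.3533  0.04  ]
 [ 0.493  -0.4903  0.04  ]]
scoop yaw tips -0.27625859932415975
rear -0.2285202513412416 0.1406594912275936
tip->rear [ 0.1036284  -0.02249364  0.035     ]
grip top? [[ 0.47077767 -0.40942942  0.128     ]]
tray [[0.6763 0.2397 0.04  ]
 [0.7064 0.0579 0.04  ]
 [0.4007 0.1943 0.04  ]
 [0.4325 0.0136 0.04  ]] [0.55394755 0.12638152 0.04      ]
0.1842255202156471 [-0.03007224  0.18175451  0.        ]
0.183442109017653 [-0.03175695  0.18067236  0.        ]
0.2793061730392806 [0.27558822 0.04542107 0.        ]
0.2774690420312538 [0.2739035  0.04433892 0.        ]
L [[0.5185 0.149  0.03  ]
 [0.4728 0.0941 0.03  ]]
S [[0.557  0.0983 0.016 ]
 [0.5286 0.0647 0.016 ]
 [0.4648 0.1783 0.016 ]
 [0.4414 0.1356 0.016 ]]
post,tip [[0.53310546 0.462365   0.237     ]] [[0.50666547 0.32994639 0.231     ]] 0.13503244567663225
base [[0.5996 0.4985 0.012 ]
 [0.5846 0.4206 0.012 ]
 [0.4709 0.4433 0.012 ]
 [0.4859 0.5209 0.012 ]]
dish [[ 0.5634 -0.0264  0.05  ]
 [ 0.5649 -0.2283  0.05  ]
 [ 0.6685 -0.1273  0.05  ]
 [ 0.4613 -0.127   0.05  ]] [ 0.56450047 -0.12721362  0.05      ]
grip in scene [(np.float64(198.4959498614134), np.float64(176.47773231892492))] peg tip scene (np.float64(420.9895931686241), np.float64(162.82032487854008)) post (np.float64(466.89089931666103), np.float64(169.99296999405607))
```

```bash
cat >> h.py <<'E'
def Rz(a): return Ro.from_euler('z',a).as_matrix()
def Ry(a): return Ro.from_euler('y',a).as_matrix()
# tool frame expressed in the scoop frame: y_tool=+x_scoop, x_tool=+y_scoop, z down
TS=np.array([[0,1,0],[1,0,0],[0,0,-1.]])
def tool_for(o,yaw,pitch=0,g=(0.015,0,0.110)):
    """scoop origin pose -> tool (p,R); pitch>0 = nose up"""
    S=Rz(yaw)@Ry(pitch); g=np.array(g)-np.array([0,0,.0187])
    return np.array(o)+S@g, S@TS
def cur():
    o=sensors.get_obs(); return o['ee_pos'],Ro.from_rotvec(o['orientation']).as_matrix(),o
def scoop_now(g=(0.015,0,0.110)):
    p,R,o=cur(); S=R@TS.T; return p-S@(np.array(g)-[0,0,.0187]),S
def plan(p1,R1,n,start=None):
    p0,R0=start if start else cur()[:2]
    rv=Ro.from_matrix(R0.T@R1).as_rotvec(); L=[];A=[]
    R=R0;p=np.array(p0)
    for i in range(1,n+1):
        l=R.T@(p0+(np.array(p1)-p0)*i/n-p); l=np.round(l/.06,2); a=np.round(rv/n/.15,2)
        p=p+R@l*.06; R=R@Ro.from_rotvec(a*.15).as_matrix(); L.append(l.tolist());A.append(a.tolist())
    print('rot',A[0],'x',n); print('lin',L); print('end err mm',((p-p1)*1000).round(1),'deg',np.degrees(Ro.from_matrix(R.T@R1).magnitude()).round(2))
    return p,R
E
python3 - <<'E'
from h import *
from scipy.optimize import least_squares
T=load('top0');S=load('scene0')
ct=lambda x,y:(430+x/5-.4,215+y/5-.4); k=6.6666
cs=lambda x,y:(170+(x-400)/k-.425,155+(y-300)/k-.425)
obs=[(T,ct(43,230),(-.055,.066,.004)),(T,ct(97,248),(-.055,.033,.004)),(T,ct(150,265),(-.055,0,.004)),(T,ct(205,280),(-.055,-.033,.004)),(T,ct(258,292),(-.055,-.066,.004)),
(T,ct(88,55),(.057,.0685,.04)),(T,ct(325,112),(.057,-.0685,.04)),
(S,cs(447,500),(.057,-.0685,.04)),(S,cs(690,568),(.057,.0685,.04)),(S,cs(603,402),(-.055,-.033,.004)),(S,cs(660,408),(-.055,0,.004)),(S,cs(715,428),(-.055,.033,.004))]
def f(q): return np.concatenate([np.array(proj(c,np.array([q[0],q[1],0])+Rz(q[2])@np.array(m)))-uv for c,uv,m in obs])
s=least_squares(f,[.458,-.41,-.24],loss='soft_l1');print(s.x,f(s.x).reshape(-1,2).round(1).tolist())
g=s.x; p,R=tool_for([g[0],g[1],0],g[2]); print(p); 
P0=cur()
print('A');q=plan([.40,.12,.31],Rz(.3)@TS,10)
print('B');q=plan(np.array([p[0],p[1],.22]),R,10,q)
E
```

```text
[ 0.45737292 -0.41103102 -0.22389179] [[-0.6, 2.1], [-0.5, 1.0], [-0.1, 0.1], [-0.2, -0.3], [0.0, -0.2], [1.2, -1.1], [0.0, -1.7], [-0.9, 1.6], [-1.2, -0.1], [0.6, -1.1], [0.2, -0.1], [0.3, -1.2]]
[ 0.47199853 -0.41436141  0.0913    ]
A
rot [-0.0, 0.0, 0.61] x 10
lin [[-0.55, -0.62, -0.15], [-0.61, -0.56, -0.14], [-0.66, -0.51, -0.15], [-0.7, -0.45, -0.14], [-0.73, -0.38, -0.15], [-0.77, -0.31, -0.15], [-0.8, -0.24, -0.14], [-0.81, -0.16, -0.15], [-0.83, -0.09, -0.14], [-0.83, -0.02, -0.15]]
end err mm [-0.  -0.2  0. ] deg 0.3
B
rot [-0.0, 0.0, 0.35] x 10
lin [[-0.89, -0.14, 0.15], [-0.89, -0.1, 0.15], [-0.9, -0.05, 0.15], [-0.89, -0.0, 0.15], [-0.9, 0.04, 0.16], [-0.89, 0.09, 0.15], [-0.89, 0.14, 0.15], [-0.88, 0.18, 0.15], [-0.87, 0.23, 0.15], [-0.85, 0.28, 0.15]]
end err mm [0.1 0.2 0.1] deg 0.36
```

Request:
{"method": "carry_out", "body": {
  "rotation": [
    [0, 0, 0.61],
    [0, 0, 0.61],
    [0, 0, 0.61],
    [0, 0, 0.61],
    [0, 0, 0.61],
    [0, 0, 0.61],
    [0, 0, 0.61],
    [0, 0, 0.61],
    [0, 0, 0.61],
    [0, 0, 0.61]
  ],
  "linear": [
    [-0.55, -0.62, -0.15],
    [-0.61, -0.56, -0.14],
    [-0.66, -0.51, -0.15],
    [-0.7, -0.45, -0.14],
    [-0.73, -0.38, -0.15],
    [-0.77, -0.31, -0.15],
    [-0.8, -0.24, -0.14],
    [-0.81, -0.16, -0.15],
    [-0.83, -0.09, -0.14],
    [-0.83, -0.02, -0.15]
  ],
  "fingers": [1, 1, 1, 1, 1, 1, 1, 1, 1, 1]
}}

```text
time_s: 1.35
ee_pos: [0.4002, 0.1183, 0.3104]
orientation: [-1.875, -2.521, -0.0]
wrist_force: [1.2, -0.2, 0.5]
opening: 0.0879
```

Request:
{"method": "carry_out", "body": {
  "rotation": [
    [0, 0, 0.35],
    [0, 0, 0.35],
    [0, 0, 0.35],
    [0, 0, 0.35],
    [0, 0, 0.35],
    [0, 0, 0.35],
    [0, 0, 0.35],
    [0, 0, 0.35],
    [0, 0, 0.35],
    [0, 0, 0.35]
  ],
  "linear": [
    [-0.89, -0.14, 0.15],
    [-0.89, -0.1, 0.15],
    [-0.9, -0.05, 0.15],
    [-0.89, 0, 0.15],
    [-0.9, 0.04, 0.16],
    [-0.89, 0.09, 0.15],
    [-0.89, 0.14, 0.15],
    [-0.88, 0.18, 0.15],
    [-0.87, 0.23, 0.15],
    [-0.85, 0.28, 0.15]
  ],
  "fingers": [1, 1, 1, 1, 1, 1, 1, 1, 1, 1]
}}

```text
time_s: 2.6
ee_pos: [0.4724, -0.4151, 0.2187]
orientation: [-2.462, -1.95, 0.0]
wrist_force: [0.4, -0.5, 0.8]
opening: 0.0879
```

Run:
```python
from h import *
p,R,o=cur(); print(p,o['joint_pos'].round(2),o['time_s']); 
p1,R1=tool_for([.45737,-.41103,0],-.232); plan(p1+[0,0,0.0],R1,6)
```

```text
[ 0.47244943 -0.41509975  0.21869341] [ 0.07  0.53  0.85  1.63 -0.42  1.18  0.79] 2.6
rot [-0.0, -0.0, 0.0] x 6
lin [[0.0, -0.0, 0.35], [0.0, -0.0, 0.36], [0.0, -0.0, 0.35], [0.0, -0.01, 0.36], [0.01, 0.0, 0.35], [-0.0, 0.0, 0.35]]
end err mm [-0.   0.2  0.2] deg 0.08
```

Request:
{"method": "carry_out", "body": {
  "rotation": [
    [0, 0, 0],
    [0, 0, 0],
    [0, 0, 0],
    [0, 0, 0],
    [0, 0, 0],
    [0, 0, 0],
    [0, 0, 0],
    [0, 0, 0],
    [0, 0, 0],
    [0, 0, 0]
  ],
  "linear": [
    [0, 0, 0.35],
    [0, 0, 0.36],
    [0, 0, 0.35],
    [0, 0, 0.36],
    [0, 0, 0.35],
    [0, 0, 0.35],
    [0, 0, 0],
    [0, 0, 0],
    [0, 0, 0],
    [0, 0, 0]
  ],
  "fingers": [1, 1, 1, 1, 1, 1, -1, -1, -1, -1],
  "squeeze": 55
}}

```text
time_s: 3.85
ee_pos: [0.4725, -0.414, 0.0931]
orientation: [2.461, 1.951, 0.001]
wrist_force: [-0.9, -0.6, 0.1]
opening: 0.0514
```

Request:
{"method": "carry_out", "body": {
  "rotation": [
    [0, 0, 0],
    [0, 0, 0],
    [0, 0, 0],
    [0, 0, 0]
  ],
  "linear": [
    [0, 0, 0],
    [0, 0, 0],
    [0, 0, 0],
    [0, 0, -0.3]
  ],
  "fingers": [-1, -1, -1, -1]
}}

```text
time_s: 4.35
ee_pos: [0.4714, -0.4128, 0.1096]
orientation: [-2.459, -1.95, 0.001]
wrist_force: [0.3, -0.7, -2.3]
opening: 0.0357
```

Run:
```python
from h import *
a=shot('g1t','top');b=shot('g1s','scene')
p,R,o=cur(); print(p,o['opening'],o['wrist_force'],o['joint_pos'].round(2))
def crop(i,x,y,w,h,s): return cv2.resize(i[y:y+h,x:x+w],None,fx=s,fy=s,interpolation=cv2.INTER_CUBIC)
cv2.imwrite('pics/m2.png',np.hstack([crop(a['color'],430,215,80,60,5),crop(b['color'],165,145,60,45,6.6666)[:300,:400]]))
```

```text
[ 0.4727229  -0.4147357   0.11252334] 0.03589847324905987 [-6.60746000e-01  1.33329099e-03 -2.09718294e+00] [ 0.12  0.63  0.77  1.74 -0.52  0.98  0.86]
```

View pics/m2.png

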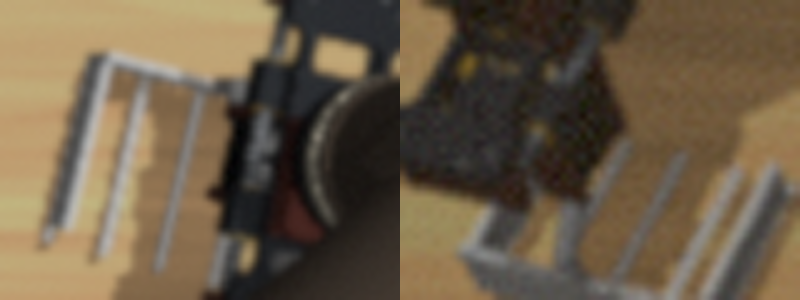

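Grasped (opening 36 mm). The left rear corner is at crop (100,55) and the bar tips at (45,245), (100,258), (160,270). I'll use these to fit where the scoop sits in the hand.

Run:
```python
from h import *
from scipy.optimize import least_squares
T=load('g1t');S=load('g1s');p,R,o=cur()
ct=lambda x,y:(430+x/5-.4,215+y/5-.4);k=6.6666
cs=lambda x,y:(165+(x-400)/k-.425,145+y/k-.425)
obs=[(T,ct(45,245),(-.055,.066,.004)),(T,ct(100,258),(-.055,.033,.004)),(T,ct(160,270),(-.055,0,.004)),(T,ct(100,55),(.057,.0685,.04)),
(S,cs(465,250),(.057,-.0685,.04)),(S,cs(628,145),(-.055,-.033,.004)),(S,cs(682,153),(-.055,0,.004)),(S,cs(738,168),(-.055,.033,.004))]
Sc=R@TS.T
def f(q):
    W=Sc@Rz(q[3]); o0=p-Sc@np.array([0,0,-.0187])-W@np.array([q[0],q[1],q[2]])
    return np.concatenate([(np.array(proj(c,o0+W@np.array(m)))-uv) for c,uv,m in obs]+[(np.array(q)-[.015,0,.112,0])/[.004,.006,.003,.03]])
s=least_squares(f,[.015,0,.112,0]);print(s.x,f(s.x)[:16].reshape(-1,2).round(1).tolist())
# to above tray free half, in two legs
c=np.array([.554,.1264]);ty=.162;X=np.array([np.cos(ty),np.sin(ty)])
g=(.015,0,.112)
o1=c+X*.073
a=tool_for([.46,-.2,.16],-.1,0,g); q=plan(*a,8)
b=tool_for([o1[0],o1[1],.10],ty,0,g); q=plan(*b,10,q)
```

```text
[ 0.01727642 -0.00068324  0.11246572  0.01223931] [[0.6, 0.1], [0.8, -0.0], [-0.1, 0.1], [0.5, -0.7], [-0.0, 1.0], [0.6, -0.6], [0.8, 0.0], [0.8, -0.4]]
rot [0.0, 0.0, -0.11] x 8
lin [[0.43, -0.1, -0.29], [0.44, -0.09, -0.3], [0.43, -0.08, -0.29], [0.44, -0.07, -0.3], [0.44, -0.07, -0.29], [0.44, -0.06, -0.29], [0.44, -0.05, -0.3], [0.44, -0.05, -0.29]]
end err mm [-0.1 -0.1 -0.1] deg 0.18
rot [0.0, 0.0, -0.17] x 10
lin [[0.59, 0.22, 0.1], [0.59, 0.23, 0.1], [0.59, 0.25, 0.1], [0.57, 0.27, 0.1], [0.57, 0.28, 0.1], [0.56, 0.29, 0.1], [0.56, 0.31, 0.1], [0.55, 0.32, 0.09], [0.53, 0.33, 0.1], [0.53, 0.35, 0.1]]
end err mm [-0.1 -0.2  0.2] deg 0.34
```

Request:
{"method": "carry_out", "body": {
  "rotation": [
    [0, 0, -0.11],
    [0, 0, -0.11],
    [0, 0, -0.11],
    [0, 0, -0.11],
    [0, 0, -0.11],
    [0, 0, -0.11],
    [0, 0, -0.11],
    [0, 0, -0.11]
  ],
  "linear": [
    [0.43, -0.1, -0.29],
    [0.44, -0.09, -0.3],
    [0.43, -0.08, -0.29],
    [0.44, -0.07, -0.3],
    [0.44, -0.07, -0.29],
    [0.44, -0.06, -0.29],
    [0.44, -0.05, -0.3],
    [0.44, -0.05, -0.29]
  ],
  "fingers": [-1, -1, -1, -1, -1, -1, -1, -1]
}}

```text
time_s: 5.45
ee_pos: [0.4743, -0.2, 0.2522]
orientation: [2.327, 2.11, 0.001]
wrist_force: [0.3, -0.8, -2.0]
opening: 0.0361
```

Request:
{"method": "carry_out", "body": {
  "rotation": [
    [0, 0, -0.17],
    [0, 0, -0.17],
    [0, 0, -0.17],
    [0, 0, -0.17],
    [0, 0, -0.17],
    [0, 0, -0.17],
    [0, 0, -0.17],
    [0, 0, -0.17],
    [0, 0, -0.17],
    [0, 0, -0.17]
  ],
  "linear": [
    [0.59, 0.22, 0.1],
    [0.59, 0.23, 0.1],
    [0.59, 0.25, 0.1],
    [0.57, 0.27, 0.1],
    [0.57, 0.28, 0.1],
    [0.56, 0.29, 0.1],
    [0.56, 0.31, 0.1],
    [0.55, 0.32, 0.09],
    [0.53, 0.33, 0.1],
    [0.53, 0.35, 0.1]
  ],
  "fingers": [-1, -1, -1, -1, -1, -1, -1, -1, -1, -1]
}}

```text
time_s: 6.7
ee_pos: [0.641, 0.1437, 0.1911]
orientation: [-2.038, -2.39, 0.001]
wrist_force: [0.6, -0.5, -2.2]
opening: 0.0361
```

Request:
{"method": "carry_out", "body": {
  "rotation": [
    [0, 0, 0]
  ],
  "linear": [
    [0, 0, 0]
  ],
  "fingers": [-1]
}}

```text
time_s: 6.82
ee_pos: [0.6406, 0.1467, 0.19]
orientation: [-2.031, -2.394, 0.001]
wrist_force: [-0.1, -0.4, -2.7]
opening: 0.0357
```

Run:
```python
from h import *
g=(.016,0,.112)
p,R,o=cur(); print(p,o['joint_pos'].round(2)); O,S=scoop_now(g); c=np.array([.554,.1264]);ty=.162
print('scoop in tray',Rz(ty).T@(O-[*c,0]),Ro.from_matrix(Rz(ty).T@S).as_rotvec())
a=shot('t1t','top');b=shot('t1s','scene')
def crop(i,x,y,w,h,s): return cv2.resize(i[y:y+h,x:x+w],None,fx=s,fy=s,interpolation=cv2.INTER_CUBIC)
cv2.imwrite('pics/m3.png',np.hstack([crop(a['color'],210,130,120,150,3.3333),crop(b['color'],300,130,100,125,4)]))
o1=c+.074*np.array([np.cos(ty),np.sin(ty)])
plan(*tool_for([*o1,.008],ty,0,g),8)
```

```text
[0.64056946 0.14667742 0.18995587] [-0.74  0.56  0.68  1.58 -0.38  1.13  0.18]
scoop in tray [0.07254285 0.00609078 0.0966841 ] [0.00071365 0.00175468 0.00153797]
rot [-0.0, 0.0, -0.0] x 8
lin [[-0.0, 0.01, 0.19], [-0.01, 0.0, 0.18], [0.0, 0.01, 0.19], [-0.0, 0.0, 0.19], [-0.0, 0.01, 0.19], [-0.01, 0.0, 0.18], [0.0, 0.01, 0.19], [-0.0, 0.0, 0.19]]
end err mm [-0.1  0.1 -0.2] deg 0.24
```

View pics/m3.png

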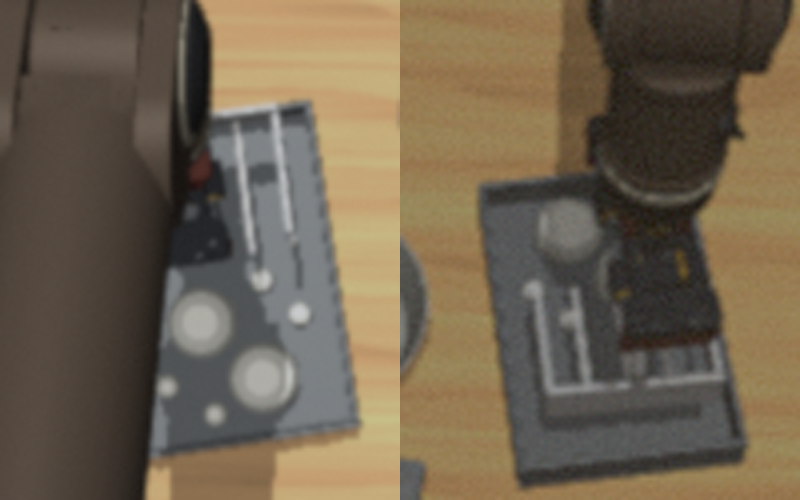

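Request:
{"method": "carry_out", "body": {
  "rotation": [
    [0, 0, 0],
    [0, 0, 0],
    [0, 0, 0],
    [0, 0, 0],
    [0, 0, 0],
    [0, 0, 0],
    [0, 0, 0],
    [0, 0, 0],
    [0, 0, 0],
    [0, 0, 0]
  ],
  "linear": [
    [0, 0.01, 0.19],
    [-0.01, 0.01, 0.19],
    [0, 0.01, 0.19],
    [0, 0, 0.19],
    [-0.01, 0.01, 0.19],
    [0, 0, 0.19],
    [0, 0, 0.17],
    [0, 0, 0.12],
    [0, 0, 0.08],
    [0, 0, 0]
  ],
  "fingers": [-1, -1, -1, -1, -1, -1, -1, -1, -1, -1]
}}

```text
time_s: 8.18
ee_pos: [0.6428, 0.1404, 0.1012]
orientation: [-2.04, -2.389, 0.0]
wrist_force: [-0.0, 0.7, -2.4]
opening: 0.0359
```

Request:
{"method": "carry_out", "body": {
  "rotation": [
    [0, 0, 0]
  ],
  "linear": [
    [0, 0, 0]
  ],
  "fingers": [-1]
}}

```text
time_s: 8.3
ee_pos: [0.6431, 0.1405, 0.1018]
orientation: [2.04, 2.389, 0.001]
wrist_force: [0.4, 0.3, -3.2]
opening: 0.0355
```

```bash
cat >> h.py <<'E'
g=(.016,0,.112);C=np.array([.554,.1264,0]);ty=.162
def rep():
    p,R,o=cur();O,S=scoop_now(g)
    print('t',round(o['time_s'],2),'scoop in tray mm',(Rz(ty).T@(O-C)*1000).round(1),'rv',Ro.from_matrix(Rz(ty).T@S).as_rotvec().round(3),'F',o['wrist_force'].round(1),'M',o['torque'].round(2),'q',o['joint_pos'].round(2),'open',round(o['opening'],4))
E
python3 -c "
from h import *
rep()"
```

```text
t 8.3 scoop in tray mm [74.2 -0.4  8.5] rv [ 0.    -0.001 -0.005] F [ 0.4  0.3 -3.2] M [-0.03  0.02  0.01] q [-0.7   0.65  0.63  1.66 -0.44  0.98  0.24] open 0.0355
```

Request:
{"method": "carry_out", "body": {
  "rotation": [
    [0, 0, 0],
    [0, 0, 0],
    [0, 0, 0],
    [0, 0, 0]
  ],
  "linear": [
    [0.06, 0, 0.02],
    [0, 0, 0.02],
    [0, 0, 0],
    [0, 0, 0]
  ],
  "fingers": [-1, -1, -1, -1]
}}

```text
time_s: 8.8
ee_pos: [0.6423, 0.144, 0.0991]
orientation: [2.04, 2.389, -0.0]
wrist_force: [-1.0, 0.5, -2.6]
opening: 0.0358
```

```bash
python3 -c "
from h import *
rep()"
```

```text
t 8.8 scoop in tray mm [74.   3.2  5.8] rv [-0.    -0.    -0.005] F [-1.   0.5 -2.6] M [-0.03  0.1   0.05] q [-0.71  0.66  0.62  1.66 -0.45  0.97  0.23] open 0.0358
```

Request:
{"method": "carry_out", "body": {
  "rotation": [
    [0, 0, 0],
    [0, 0, 0],
    [0, 0, 0],
    [0, 0, 0],
    [0, 0, 0],
    [0, 0, 0],
    [0, 0, 0],
    [0, 0, 0],
    [0, 0, 0],
    [0, 0, 0]
  ],
  "linear": [
    [0, 0, 0.02],
    [0, -0.2, 0],
    [0, -0.2, 0],
    [0, -0.2, 0],
    [0, -0.2, 0],
    [0, -0.2, 0],
    [0, -0.2, 0],
    [0, -0.2, 0],
    [0, -0.2, 0],
    [0, 0, 0]
  ],
  "fingers": [-1, -1, -1, -1, -1, -1, -1, -1, -1, -1]
}}

```text
time_s: 10.05
ee_pos: [0.546, 0.129, 0.0986]
orientation: [-2.039, -2.388, -0.0]
wrist_force: [-3.6, -1.1, 10.7]
opening: 0.0358
```

```bash
python3 -c "
from h import *
rep()"
```

```text
t 10.05 scoop in tray mm [-23.5   4.    5.3] rv [ 0.001  0.001 -0.005] F [-3.6 -1.1 10.7] M [-0.24  0.74  0.04] q [-0.8   0.51  0.65  1.91 -0.41  0.85  0.22] open 0.0358
```

Request:
{"method": "carry_out", "body": {
  "rotation": [
    [0, 0, 0],
    [0, 0, 0],
    [0, 0, 0],
    [0, 0, 0],
    [0, 0, 0],
    [0, 0, 0],
    [0, 0, 0]
  ],
  "linear": [
    [0, -0.15, 0],
    [0, -0.15, 0],
    [0, -0.15, 0],
    [0, -0.12, 0],
    [0, -0.12, 0],
    [0, -0.1, 0],
    [0, 0, 0]
  ],
  "fingers": [-1, -1, -1, -1, -1, -1, -1]
}}

```text
time_s: 10.92
ee_pos: [0.5002, 0.1217, 0.0985]
orientation: [-2.04, -2.389, -0.002]
wrist_force: [0.8, -0.4, 9.6]
opening: 0.0355
```

Run:
```python
from h import *
rep()
a=shot('t2t','top');b=shot('t2s','scene')
def crop(i,x,y,w,h,s): return cv2.resize(i[y:y+h,x:x+w],None,fx=s,fy=s,interpolation=cv2.INTER_CUBIC)
cv2.imwrite('pics/m4.png',np.hstack([crop(a['color'],230,155,100,125,4),crop(b['color'],310,150,85,106,4.7)[:500,:400]]))
```

```text
t 10.93 scoop in tray mm [-69.8   4.2   5.2] rv [ 0.001 -0.001 -0.005] F [ 0.8 -0.4  9.6] M [-0.18  0.14 -0.04] q [-0.85  0.44  0.67  2.02 -0.38  0.8   0.2 ] open 0.0355Traceback (most recent call last):
  File "<stdin>", line 5, in <module>
    return _nx.concatenate(arrs, 1, dtype=dtype, casting=casting)
           ~~~~~~~~~~~~~~~^^^^^^^^^^^^^^^^^^^^^^^^^^^^^^^^^^^^^^^
ValueError: all the input array dimensions except for the concatenation axis must match exactly, but along dimension 0, the array at index 0 has size 500 and the array at index 1 has size 498
```

```bash
cat >> h.py <<'E'
def mont(out,*cs):
    o=[]
    for f,x,y,w,h in cs:
        i=cv2.imread(f'pics/{f}.png')[y:y+h,x:x+w]; o.append(cv2.resize(i,(400,500),interpolation=cv2.INTER_CUBIC))
    cv2.imwrite(f'pics/{out}.png',np.hstack(o))
E
python3 -c "
from h import *
mont('m4',('t2t',230,155,100,125),('t2s',310,150,84,105))"
```

```text
(no output)
```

View pics/m4.png

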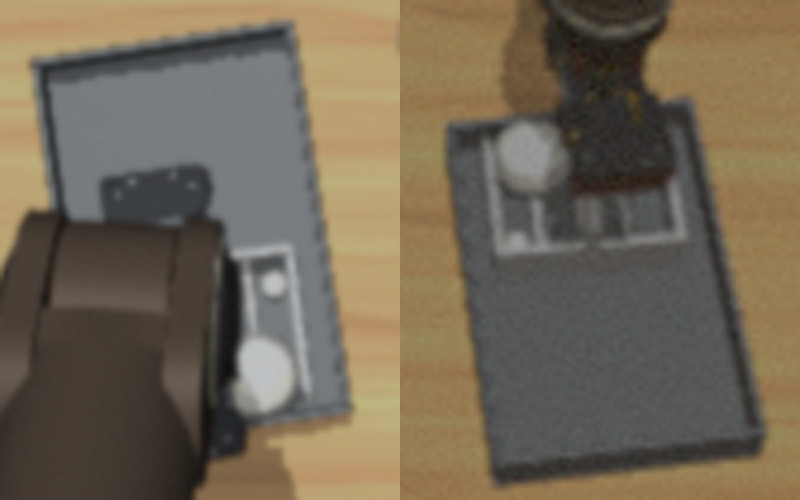

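Request:
{"method": "carry_out", "body": {
  "rotation": [
    [0, 0, 0],
    [0, 0, 0],
    [0, 0, 0],
    [0, 0, 0]
  ],
  "linear": [
    [0, -0.08, 0],
    [0, -0.06, 0],
    [0, 0, 0],
    [0, 0, 0]
  ],
  "fingers": [-1, -1, -1, -1]
}}

```text
time_s: 11.52
ee_pos: [0.4939, 0.121, 0.0988]
orientation: [2.037, 2.388, 0.006]
wrist_force: [6.0, 0.9, 5.0]
opening: 0.0362
```

Run:
```python
from h import *
rep()
O,S=scoop_now(g)
X=np.array([np.cos(ty),np.sin(ty),0])
a=tool_for(O+X*.003+[0,0,.027],ty-.005,.4,g); q=plan(*a,8)
b=tool_for(O+X*.02+[0,0,.11],ty,.4,g); plan(*b,8,q)
```

```text
t 11.53 scoop in tray mm [-75.8   4.5   5.4] rv [ 0.001 -0.005 -0.004] F [6.  0.9 5. ] M [ 0.22 -1.41  0.4 ] q [-0.86  0.43  0.67  2.04 -0.37  0.79  0.19] open 0.0362
rot [0.34, -0.0, 0.0] x 8
lin [[0.0, 0.08, -0.03], [0.0, 0.08, -0.03], [0.0, 0.08, -0.03], [0.0, 0.07, -0.04], [0.0, 0.07, -0.05], [0.0, 0.08, -0.04], [0.0, 0.06, -0.05], [0.0, 0.07, -0.06]]
end err mm [0.1 0.  0.1] deg 0.21
rot [-0.0, -0.0, -0.0] x 8
lin [[0.0, -0.04, -0.17], [0.0, -0.03, -0.18], [0.0, -0.04, -0.17], [0.0, -0.03, -0.17], [0.0, -0.04, -0.17], [0.0, -0.03, -0.18], [0.01, -0.04, -0.17], [-0.0, -0.03, -0.17]]
end err mm [ 0.1  0.2 -0.1] deg 0.29
```

Request:
{"method": "carry_out", "body": {
  "rotation": [
    [0.34, 0, 0],
    [0.34, 0, 0],
    [0.34, 0, 0],
    [0.34, 0, 0],
    [0.34, 0, 0],
    [0.34, 0, 0],
    [0.34, 0, 0],
    [0.34, 0, 0],
    [0, 0, 0]
  ],
  "linear": [
    [0, 0.08, -0.04],
    [0, 0.08, -0.04],
    [0, 0.08, -0.04],
    [0, 0.07, -0.04],
    [0, 0.07, -0.05],
    [0, 0.08, -0.04],
    [0, 0.06, -0.05],
    [0, 0.07, -0.06],
    [0, 0, 0]
  ],
  "fingers": [-1, -1, -1, -1, -1, -1, -1, -1, -1]
}}

```text
time_s: 12.65
ee_pos: [0.5298, 0.1262, 0.1115]
orientation: [-1.846, -2.16, 0.45]
wrist_force: [0.3, 0.1, -3.9]
opening: 0.0356
```

Run:
```python
from h import *
rep()
shot('t3t','top');shot('t3s','scene')
mont('m5',('t3t',230,155,100,125),('t3s',310,150,84,105))
```

```text
t 12.65 scoop in tray mm [-75.8   3.9  32.3] rv [ 0.     0.41  -0.005] F [ 0.3  0.1 -3.9] M [ 0.07 -0.71  0.02] q [-0.68  0.72  0.62  1.59 -0.38  1.38  0.21] open 0.0356
```

View pics/m5.png

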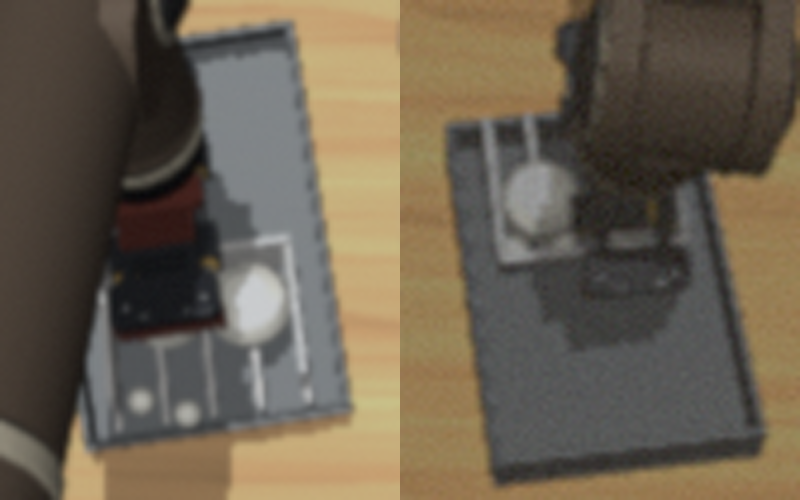

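L1 has slid to the rear of the scoop and the second large knob shows under the gripper at (170,340). Two small knobs are visible in the slots. I'll lift with a small sideways shake.

Request:
{"method": "carry_out", "body": {
  "rotation": [
    [0, 0, 0],
    [0, 0, 0],
    [0, 0, 0],
    [0, 0, 0],
    [0, 0, 0],
    [0, 0, 0],
    [0, 0, 0],
    [0, 0, 0],
    [0, 0, 0],
    [0, 0, 0]
  ],
  "linear": [
    [0, -0.04, -0.17],
    [0, -0.03, -0.18],
    [0, -0.04, -0.17],
    [0, -0.03, -0.17],
    [0, -0.04, -0.17],
    [0, -0.03, -0.18],
    [0.15, 0, 0],
    [-0.15, 0, 0],
    [0.15, 0, 0],
    [-0.15, 0, 0]
  ],
  "fingers": [-1, -1, -1, -1, -1, -1, -1, -1, -1, -1]
}}

```text
time_s: 14.0
ee_pos: [0.5432, 0.13, 0.1747]
orientation: [-1.843, -2.163, 0.447]
wrist_force: [-0.0, 0.8, -3.1]
opening: 0.0354
```

Run:
```python
from h import *
rep()
shot('t4t','top');shot('t4s','scene')
mont('m6',('t4t',230,155,100,125),('t4s',310,150,84,105))
```

```text
t 14.0 scoop in tray mm [-61.8   5.5  95.4] rv [ 0.002  0.409 -0.002] F [-0.   0.8 -3.1] M [ 0.03 -0.67  0.02] q [-0.69  0.68  0.64  1.5  -0.35  1.51  0.19] open 0.0354
```

View pics/m6.png

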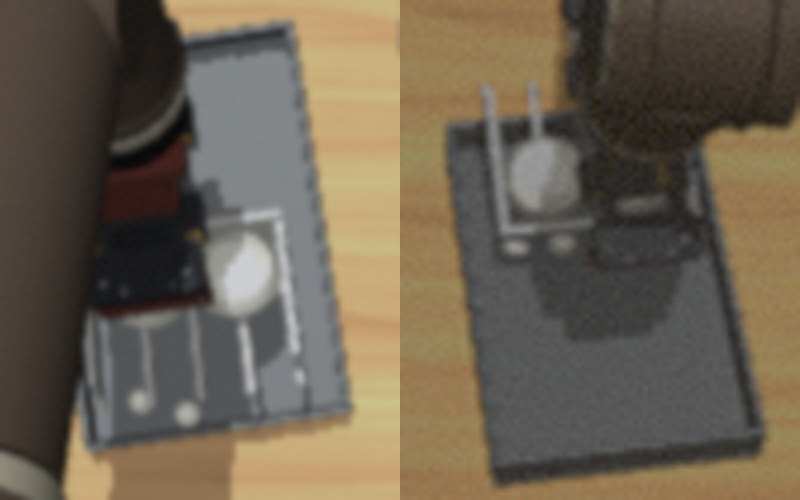

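All four small knobs are on the tray floor: (140,400) and (187,415) in the top view, (515,248) and (562,242) in the scene view. Both large knobs are in the scoop, so I'll go to the dish.

```bash
cat >> h.py <<'E'
D=np.array([.5645,-.127,0]);yd=-.15
def dpose(nx,nz,pitch,ny=0):
    S=Rz(yd)@Ry(pitch); return tool_for(D+Rz(yd)@np.array([nx,ny,0])+[0,0,nz]-S@np.array([-.055,0,0]),yd,pitch,g)
E
python3 - <<'E'
from h import *
m=dpose(.022,.19,.4); p0=cur()[0]
q=plan((m[0]+p0)/2+[0,0,.01],Rz(.0)@Ry(.4)@TS,7)
q=plan(*m,7,q)
q=plan(*dpose(.03,.10,0),7,q)
q=plan(*dpose(.04,.05,-.6),8,q)
E
```

```text
rot [-0.01, 0.06, 0.14] x 7
lin [[-0.35, 0.06, -0.15], [-0.34, 0.08, -0.15], [-0.34, 0.08, -0.15], [-0.34, 0.08, -0.16], [-0.34, 0.1, -0.16], [-0.33, 0.1, -0.16], [-0.32, 0.11, -0.17]]
end err mm [ 0.2  0.3 -0.1] deg 0.27
rot [0.0, 0.05, 0.13] x 7
lin [[-0.32, 0.13, -0.12], [-0.33, 0.14, -0.13], [-0.31, 0.15, -0.13], [-0.32, 0.15, -0.13], [-0.3, 0.16, -0.14], [-0.31, 0.16, -0.13], [-0.3, 0.17, -0.14]]
end err mm [-0.2  0.  -0. ] deg 0.34
rot [-0.38, 0.0, -0.0] x 7
lin [[0.0, 0.0, 0.14], [0.0, -0.01, 0.14], [0.0, -0.01, 0.14], [0.0, -0.02, 0.14], [0.0, -0.04, 0.14], [0.0, -0.03, 0.14], [0.0, -0.05, 0.13]]
end err mm [-0.  -0.3  0. ] deg 0.32
rot [-0.5, 0.0, 0.0] x 8
lin [[0.0, -0.11, 0.05], [0.0, -0.12, 0.05], [0.0, -0.13, 0.04], [0.0, -0.12, 0.02], [0.0, -0.13, 0.02], [0.01, -0.12, 0.01], [-0.0, -0.13, 0.0], [-0.0, -0.13, -0.01]]
end err mm [-0.1  0.2 -0.1] deg 0.32
```

Request:
{"method": "carry_out", "body": {
  "rotation": [
    [0, 0.06, 0.14],
    [0, 0.06, 0.14],
    [0, 0.06, 0.14],
    [0, 0.06, 0.14],
    [0, 0.06, 0.14],
    [0, 0.06, 0.14],
    [0, 0.06, 0.14]
  ],
  "linear": [
    [-0.35, 0.06, -0.15],
    [-0.34, 0.08, -0.15],
    [-0.34, 0.08, -0.15],
    [-0.34, 0.08, -0.16],
    [-0.34, 0.1, -0.16],
    [-0.33, 0.1, -0.16],
    [-0.32, 0.11, -0.17]
  ],
  "fingers": [-1, -1, -1, -1, -1, -1, -1]
}}

```text
time_s: 14.98
ee_pos: [0.6164, -0.0094, 0.2217]
orientation: [-2.002, -1.991, 0.413]
wrist_force: [-0.2, -1.1, -3.0]
opening: 0.0352
```

Request:
{"method": "carry_out", "body": {
  "rotation": [
    [0, 0.05, 0.13],
    [0, 0.05, 0.13],
    [0, 0.05, 0.13],
    [0, 0.05, 0.13],
    [0, 0.05, 0.13],
    [0, 0.05, 0.13],
    [0, 0.05, 0.13],
    [0, 0, 0]
  ],
  "linear": [
    [-0.32, 0.13, -0.12],
    [-0.33, 0.14, -0.13],
    [-0.31, 0.15, -0.13],
    [-0.32, 0.15, -0.13],
    [-0.3, 0.16, -0.14],
    [-0.31, 0.16, -0.13],
    [-0.3, 0.17, -0.14],
    [0, 0, 0]
  ],
  "fingers": [-1, -1, -1, -1, -1, -1, -1, -1]
}}

```text
time_s: 15.98
ee_pos: [0.687, -0.1481, 0.2471]
orientation: [-2.137, -1.828, 0.386]
wrist_force: [-0.3, -0.5, -4.4]
opening: 0.0355
```

Run:
```python
from h import *
rep(); O,S=scoop_now(g); print(Rz(yd).T@(O+S@[-.055,0,0]-D),Ro.from_matrix(Rz(yd).T@S).as_rotvec())
q=plan(*dpose(.03,.10,0),7)
q=plan(*dpose(.04,.05,-.6),8,q)
```

```text
t 15.97 scoop in tray mm [  37.7 -276.9  167.8] rv [ 0.057  0.405 -0.313] F [-0.3 -0.5 -4.4] M [-0.18 -0.63 -0.05] q [-0.1   0.89  0.62  0.91 -0.37  1.85  0.23] open 0.0355
[ 0.02214126 -0.00259628  0.18957731] [-0.00699762  0.40741295 -0.00533947]
rot [-0.39, 0.01, -0.01] x 7
lin [[0.01, -0.0, 0.14], [0.0, -0.01, 0.14], [0.01, -0.01, 0.14], [0.01, -0.03, 0.13], [0.0, -0.03, 0.14], [0.01, -0.04, 0.13], [0.0, -0.05, 0.13]]
end err mm [ 0.  -0.2  0.3] deg 0.37
rot [-0.5, -0.0, 0.0] x 8
lin [[0.0, -0.12, 0.05], [0.0, -0.11, 0.05], [0.0, -0.13, 0.04], [0.0, -0.12, 0.03], [0.0, -0.13, 0.02], [0.0, -0.12, 0.0], [0.01, -0.13, 0.0], [-0.0, -0.13, -0.01]]
end err mm [-0.1  0.3  0.1] deg 0.37
```

Request:
{"method": "carry_out", "body": {
  "rotation": [
    [-0.39, 0, 0],
    [-0.39, 0, 0],
    [-0.39, 0, 0],
    [-0.39, 0, 0],
    [-0.39, 0, 0],
    [-0.39, 0, 0],
    [-0.39, 0, 0],
    [0, 0, 0]
  ],
  "linear": [
    [0, 0, 0.14],
    [0, -0.01, 0.14],
    [0.01, -0.01, 0.14],
    [0.01, -0.03, 0.13],
    [0, -0.03, 0.14],
    [0.01, -0.04, 0.13],
    [0, -0.05, 0.13],
    [0, 0, 0]
  ],
  "fingers": [-1, -1, -1, -1, -1, -1, -1, -1]
}}

```text
time_s: 16.98
ee_pos: [0.6631, -0.1384, 0.1937]
orientation: [2.378, 2.047, -0.006]
wrist_force: [0.7, -0.1, -4.1]
opening: 0.0355
```

Request:
{"method": "carry_out", "body": {
  "rotation": [
    [-0.5, 0, 0],
    [-0.5, 0, 0],
    [-0.5, 0, 0],
    [-0.5, 0, 0],
    [-0.5, 0, 0],
    [-0.5, 0, 0],
    [-0.5, 0, 0],
    [-0.5, 0, 0],
    [0, 0, 0],
    [0, 0, 0]
  ],
  "linear": [
    [0, -0.12, 0.05],
    [0, -0.11, 0.05],
    [0, -0.13, 0.04],
    [0, -0.12, 0.03],
    [0, -0.13, 0.02],
    [0, -0.12, 0],
    [0, -0.13, 0],
    [0, -0.13, -0.01],
    [0, 0, 0],
    [0, 0, 0]
  ],
  "fingers": [-1, -1, -1, -1, -1, -1, -1, -1, -1, -1]
}}

```text
time_s: 18.23
ee_pos: [0.6116, -0.1321, 0.1684]
orientation: [1.993, 1.717, 0.527]
wrist_force: [-0.1, -0.7, -2.5]
opening: 0.0358
```

Run:
```python
from h import *
rep(); O,S=scoop_now(g); print(Rz(yd).T@(O+S@[-.055,0,0]-D),Ro.from_matrix(Rz(yd).T@S).as_rotvec())
shot('d1t','top');shot('d1s','scene')
mont('m7',('d1t',318,130,100,125),('d1s',235,150,84,105))
```

```text
t 18.23 scoop in tray mm [  52.8 -277.1   82.5] rv [-0.1   -0.597 -0.301] F [-0.1 -0.7 -2.5] M [ 0.09  0.9  -0.04] q [-0.22  0.23  0.4   2.21 -0.63  0.13  0.59] open 0.0358
[0.0417449  0.00128636 0.05130396] [-0.00631836 -0.6032283   0.00164467]
```

View pics/m7.png

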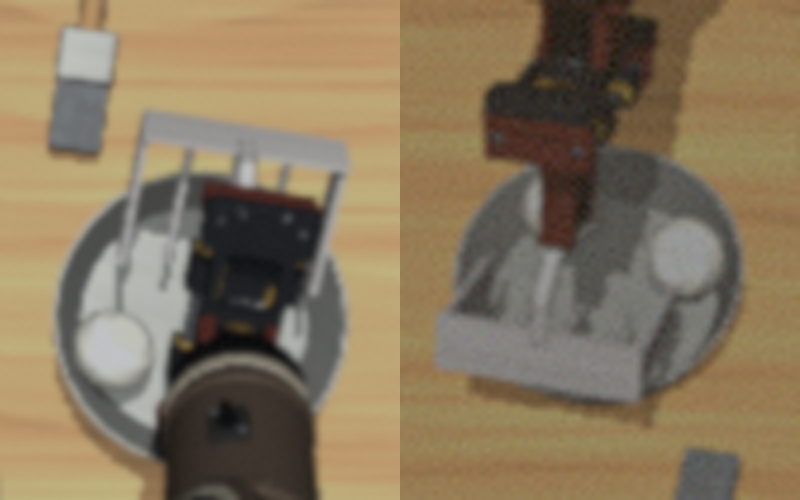

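Both large knobs are out of the scoop: one is in the dish at (685,258) in the scene view, the other at (540,200), partly behind the finger. I'll back out level, then move to the peg approach.

```bash
cat >> h.py <<'E'
TIP=np.array([.5067,.3299,.231]);U=np.array([-.0264,-.1324,.012]);U=U/np.linalg.norm(U);ys=-.197;EZ=.0447
def peg(s,dz=0,dx=0):  # s = m beyond the tip along the peg (negative = on it)
    return TIP+U*s+[0,0,dz-EZ]+Rz(ys)@np.array([dx,0,0]), Rz(ys)@TS
E
python3 - <<'E'
from h import *
q=plan(*dpose(.07,.14,-.15),8)
a=peg(.06); print(a[0])
m=(q[0]+a[0])/2; q=plan(m,Rz(-.17)@TS,10,q)
q=plan(*a,10,q)
E
```

```text
rot [0.38, 0.01, 0.0] x 8
lin [[-0.01, 0.22, -0.03], [-0.0, 0.22, -0.05], [-0.01, 0.22, -0.06], [-0.01, 0.22, -0.07], [-0.0, 0.21, -0.09], [-0.01, 0.2, -0.09], [-0.0, 0.2, -0.11], [-0.01, 0.19, -0.12]]
end err mm [-0.2 -0.  -0.1] deg 0.4
[0.49501329 0.2712894  0.19161214]
rot [0.1, -0.0, 0.02] x 10
lin [[0.32, -0.21, 0.01], [0.32, -0.22, 0.02], [0.32, -0.22, 0.02], [0.32, -0.21, 0.02], [0.32, -0.22, 0.03], [0.31, -0.22, 0.02], [0.32, -0.22, 0.04], [0.32, -0.21, 0.03], [0.31, -0.22, 0.04], [0.32, -0.22, 0.04]]
end err mm [0.2 0.3 0.1] deg 0.49
rot [-0.0, -0.0, 0.01] x 10
lin [[0.31, -0.22, 0.05], [0.32, -0.22, 0.04], [0.31, -0.22, 0.05], [0.31, -0.22, 0.04], [0.31, -0.22, 0.05], [0.32, -0.23, 0.04], [0.31, -0.22, 0.05], [0.31, -0.22, 0.04], [0.31, -0.23, 0.05], [0.31, -0.22, 0.04]]
end err mm [-0.   0.   0.2] deg 0.57
```

Request:
{"method": "carry_out", "body": {
  "rotation": [
    [0.38, 0, 0],
    [0.38, 0, 0],
    [0.38, 0, 0],
    [0.38, 0, 0],
    [0.38, 0, 0],
    [0.38, 0, 0],
    [0.38, 0, 0],
    [0.38, 0, 0]
  ],
  "linear": [
    [0, 0.22, -0.04],
    [0, 0.22, -0.05],
    [0, 0.22, -0.06],
    [0, 0.22, -0.07],
    [0, 0.21, -0.09],
    [0, 0.2, -0.09],
    [0, 0.2, -0.11],
    [0, 0.19, -0.12]
  ],
  "fingers": [-1, -1, -1, -1, -1, -1, -1, -1]
}}

```text
time_s: 19.32
ee_pos: [0.6889, -0.1419, 0.2431]
orientation: [2.289, 1.974, 0.133]
wrist_force: [1.2, 0.4, -2.0]
opening: 0.0359
```

Request:
{"method": "carry_out", "body": {
  "rotation": [
    [0.1, 0, 0.02],
    [0.1, 0, 0.02],
    [0.1, 0, 0.02],
    [0.1, 0, 0.02],
    [0.1, 0, 0.02],
    [0.1, 0, 0.02],
    [0.1, 0, 0.02],
    [0.1, 0, 0.02],
    [0.1, 0, 0.02],
    [0.1, 0, 0.02]
  ],
  "linear": [
    [0.32, -0.21, 0.01],
    [0.32, -0.22, 0.02],
    [0.32, -0.22, 0.02],
    [0.32, -0.21, 0.02],
    [0.32, -0.22, 0.03],
    [0.31, -0.22, 0.02],
    [0.32, -0.22, 0.04],
    [0.32, -0.21, 0.03],
    [0.31, -0.22, 0.04],
    [0.32, -0.22, 0.04]
  ],
  "fingers": [-1, -1, -1, -1, -1, -1, -1, -1, -1, -1]
}}

```text
time_s: 20.58
ee_pos: [0.5917, 0.0679, 0.215]
orientation: [2.41, 2.013, -0.01]
wrist_force: [-0.1, 0.6, -1.8]
opening: 0.0361
```

Run:
```python
from h import *
rep()
shot('e0t','top');shot('e0s','scene')
q=plan(*peg(.06),10)
```

```text
t 20.57 scoop in tray mm [ 12.2 -58.9 121.8] rv [-0.005  0.004 -0.341] F [-0.1  0.6 -1.8] M [ 0.01  0.04 -0.03] q [-0.75  0.44  0.76  1.71 -0.33  1.12 -0.07] open 0.0361
rot [-0.0, 0.0, 0.01] x 10
lin [[0.3, -0.22, 0.04], [0.3, -0.21, 0.04], [0.31, -0.22, 0.03], [0.3, -0.22, 0.04], [0.3, -0.21, 0.04], [0.3, -0.22, 0.04], [0.3, -0.22, 0.03], [0.3, -0.22, 0.04], [0.3, -0.22, 0.04], [0.3, -0.22, 0.04]]
end err mm [ 0.   0.1 -0.1] deg 0.55
```

Request:
{"method": "carry_out", "body": {
  "rotation": [
    [0, 0, 0.01],
    [0, 0, 0.01],
    [0, 0, 0.01],
    [0, 0, 0.01],
    [0, 0, 0.01],
    [0, 0, 0],
    [0, 0, 0],
    [0, 0, 0],
    [0, 0, 0],
    [0, 0, 0]
  ],
  "linear": [
    [0.3, -0.22, 0.04],
    [0.3, -0.21, 0.04],
    [0.31, -0.22, 0.03],
    [0.3, -0.22, 0.04],
    [0.3, -0.21, 0.04],
    [0.3, -0.22, 0.04],
    [0.3, -0.22, 0.03],
    [0.3, -0.22, 0.04],
    [0.3, -0.22, 0.04],
    [0.3, -0.22, 0.04]
  ],
  "fingers": [-1, -1, -1, -1, -1, -1, -1, -1, -1, -1]
}}

```text
time_s: 21.92
ee_pos: [0.4966, 0.2683, 0.1921]
orientation: [2.418, 2.003, -0.007]
wrist_force: [-0.1, 0.1, -2.7]
opening: 0.0358
```

Request:
{"method": "carry_out", "body": {
  "rotation": [
    [0, 0, 0],
    [0, 0, 0],
    [0, 0, 0]
  ],
  "linear": [
    [0, 0, 0],
    [0, 0, 0],
    [0, 0, 0]
  ],
  "fingers": [-1, -1, -1]
}}

```text
time_s: 22.3
ee_pos: [0.4967, 0.267, 0.192]
orientation: [2.42, 2.002, -0.008]
wrist_force: [0.6, 0.1, -2.8]
opening: 0.0363
```

Run:
```python
from h import *
rep(); p,R,o=cur(); a=peg(.06); print('err',p-a[0],Ro.from_matrix(R.T@a[1]).as_rotvec())
t=shot('e1t','top');s=shot('e1s','scene')
print('tip pred',proj(t,TIP),proj(s,TIP)); e=p+[0,0,EZ]; print('eye pred',proj(t,e),proj(s,e))
# upper-left: dish from above; others: eye/peg
A=lambda n,x,y,w,h:cv2.resize(cv2.imread(f'pics/{n}.png')[y:y+h,x:x+w],(400,300),interpolation=cv2.INTER_CUBIC)
cv2.imwrite('pics/m8.png',np.vstack([np.hstack([A('e1t',150,200,80,60),A('e1s',380,130,80,60)]),np.hstack([A('e1t',318,160,100,75),A('e1t',230,190,100,75)])]))
```

```text
t 22.3 scoop in tray mm [-49.3 153.2  98.8] rv [-0.004  0.004 -0.35 ] F [ 0.6  0.1 -2.8] M [-0.07  0.08  0.04] q [-1.13  0.4   0.74  1.82 -0.31  1.05 -0.47] open 0.0363
err [ 0.00169171 -0.00432317  0.00040778] [-0.00291849  0.00444883  0.00875253]
tip pred (np.float64(185.21957149713302), np.float64(229.38575050618286)) (np.float64(420.97518213346837), np.float64(162.8291862571889))
eye pred (np.float64(210.60531634613238), np.float64(233.90076697865268)) (np.float64(400.3091844298205), np.float64(158.53042379988096))
```

View pics/m8.png

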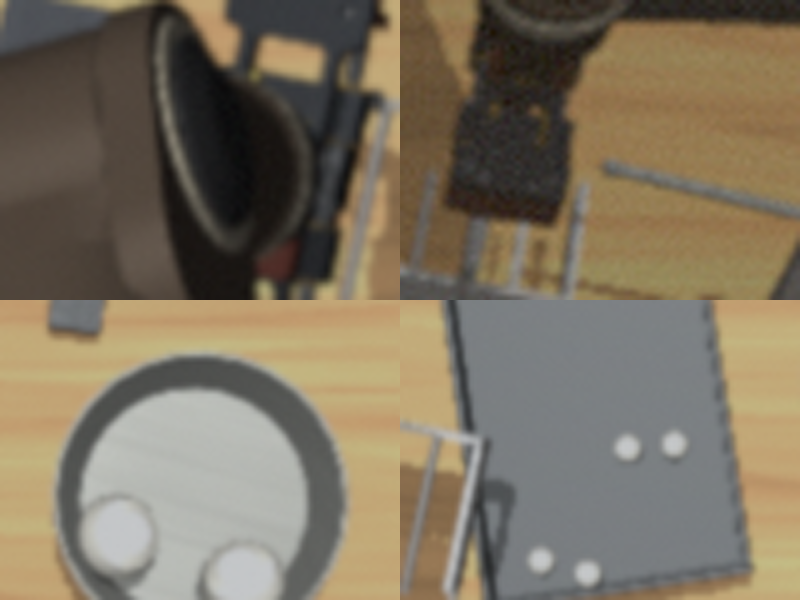

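The dish holds both large knobs and the tray holds all four small ones. The peg tip in the scene view, at crop (607,167), matches its prediction. The eye itself is hidden, so I'll check the hold from scoop features: rear corner at crop (480,437) and bar tip at (452,590).

Run:
```python
from h import *
t=load('e1t');s=load('e1s');O,S=scoop_now(g)
for n,m in (('rear corner',(.057,-.0685,.04)),('tip',(-.055,-.066,.004))): print(n,np.array(proj(t,O+S@np.array(m))).round(1))
print('obs',(249.6,223.9),(242.6,262.1))
for y in(-.066,-.033,0,.033,.066): print(y,np.array(proj(s,O+S@np.array((-.055,y,.004)))).round(1))
print('wall nose',[np.array(proj(s,O+S@np.array((-.045,y,.035)))).round(1) for y in (-.066,.066)])
print('obs',(385.6,164.0),(416,166.6))
plan(*peg(.012),4)
q=plan(*peg(-.035),10,peg(.012))
```

```text
rear corner [248.6 223.8]
tip [241.2 265.4]
obs (249.6, 223.9) (242.6, 262.1)
-0.066 [377.5 161.7]
-0.033 [387.  163.5]
0 [396.6 165.2]
0.033 [406.2 166.9]
0.066 [415.9 168.7]
wall nose [array([378.1, 158.7]), array([417.5, 165.8])]
obs (385.6, 164.0) (416, 166.6)
rot [-0.01, 0.01, 0.02] x 4
lin [[0.21, -0.01, 0.02], [0.22, -0.0, 0.02], [0.21, -0.01, 0.02], [0.22, -0.01, 0.01]]
end err mm [0.2 0.2 0.2] deg 0.25
rot [0.0, 0.0, 0.0] x 10
lin [[0.08, -0.0, 0.01], [0.08, -0.0, 0.0], [0.07, -0.0, 0.01], [0.08, -0.0, 0.01], [0.08, -0.0, 0.0], [0.08, -0.0, 0.01], [0.08, -0.0, 0.01], [0.07, -0.0, 0.01], [0.08, -0.0, 0.0], [0.08, -0.0, 0.01]]
end err mm [ 0. -0. -0.] deg 0.0
```

Request:
{"method": "carry_out", "body": {
  "rotation": [
    [0, 0, 0.02],
    [0, 0, 0.02],
    [0, 0, 0.02],
    [0, 0, 0],
    [0, 0, 0],
    [0, 0, 0]
  ],
  "linear": [
    [0.21, -0.01, 0.02],
    [0.22, 0, 0.02],
    [0.21, -0.01, 0.02],
    [0.22, -0.01, 0.01],
    [0, 0, 0],
    [0, 0, 0]
  ],
  "fingers": [-1, -1, -1, -1, -1, -1]
}}

```text
time_s: 23.15
ee_pos: [0.5039, 0.3188, 0.1872]
orientation: [2.428, 1.994, -0.01]
wrist_force: [-0.4, -0.6, -1.9]
opening: 0.0359
```

Run:
```python
from h import *
p,R,o=cur(); a=peg(.012); print('err in stand',Rz(ys).T@(p-a[0]),o['wrist_force'],o['joint_pos'].round(2)); plan(*peg(-.035),10)
```

```text
err in stand [-0.00053439  0.00048576 -0.0001447 ] [-0.40820114 -0.56758232 -1.94487092] [-1.16  0.47  0.71  1.74 -0.34  1.07 -0.53]
rot [-0.0, 0.0, 0.0] x 10
lin [[0.08, 0.0, 0.01], [0.07, 0.0, 0.0], [0.08, 0.0, 0.01], [0.08, 0.0, 0.01], [0.08, 0.0, 0.0], [0.07, 0.01, 0.01], [0.08, -0.0, 0.0], [0.08, -0.0, 0.01], [0.08, -0.0, 0.01], [0.07, -0.0, 0.0]]
end err mm [-0.  -0.1  0.2] deg 0.36
```

Aligned to within 1 mm; now thread it.

Request:
{"method": "carry_out", "body": {
  "rotation": [
    [0, 0, 0],
    [0, 0, 0],
    [0, 0, 0],
    [0, 0, 0],
    [0, 0, 0],
    [0, 0, 0],
    [0, 0, 0],
    [0, 0, 0],
    [0, 0, 0],
    [0, 0, 0]
  ],
  "linear": [
    [0.08, 0, 0.01],
    [0.07, 0, 0],
    [0.08, 0, 0.01],
    [0.08, 0, 0.01],
    [0.08, 0, 0],
    [0.07, 0, 0.01],
    [0.08, 0, 0],
    [0.08, 0, 0.01],
    [0.08, 0, 0.01],
    [0.07, 0, 0]
  ],
  "fingers": [-1, -1, -1, -1, -1, -1, -1, -1, -1, -1]
}}

```text
time_s: 24.4
ee_pos: [0.5128, 0.3649, 0.1834]
orientation: [-2.427, -1.994, 0.009]
wrist_force: [0.1, 0.1, -1.6]
opening: 0.0359
```

Run:
```python
from h import *
p,R,o=cur(); a=peg(-.035); print('err in stand',Rz(ys).T@(p-a[0]),o['wrist_force'],o['torque'],o['opening'])
shot('f1t','top');shot('f1s','scene')
A=lambda n,x,y,w,h:cv2.resize(cv2.imread(f'pics/{n}.png')[y:y+h,x:x+w],(400,300),interpolation=cv2.INTER_CUBIC)
cv2.imwrite('pics/m9.png',np.hstack([A('f1t',130,190,100,75),A('f1s',390,130,80,60)]))
```

```text
err in stand [-0.00082348  0.00064425  0.00020959] [ 0.11699888  0.07407407 -1.63835962] [-0.04231683  0.06283433  0.00102978] 0.03593653454541879
```

View pics/m9.png

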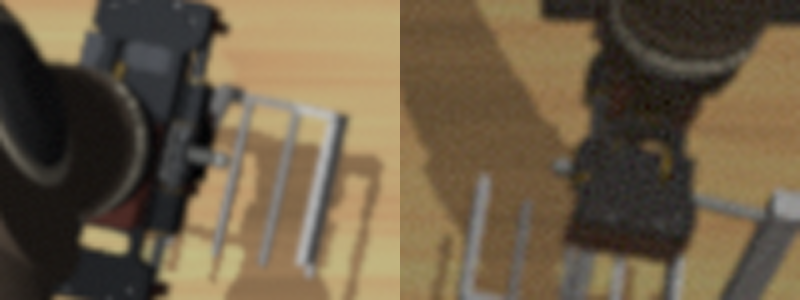

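Threaded: the peg tip shows on the far side of the gripper at (560,165), and side forces are near zero. Now I'll lower until the peg bears the weight.

Request:
{"method": "carry_out", "body": {
  "rotation": [
    [0, 0, 0],
    [0, 0, 0],
    [0, 0, 0],
    [0, 0, 0],
    [0, 0, 0]
  ],
  "linear": [
    [0, 0, 0.03],
    [0, 0, 0.03],
    [0, 0, 0.03],
    [0, 0, 0.01],
    [0, 0, 0]
  ],
  "fingers": [-1, -1, -1, -1, -1]
}}

```text
time_s: 25.12
ee_pos: [0.5128, 0.3645, 0.1775]
orientation: [-2.428, -1.994, 0.009]
wrist_force: [0.5, 0.0, -2.2]
opening: 0.0356
```

Request:
{"method": "carry_out", "body": {
  "rotation": [
    [0, 0, 0],
    [0, 0, 0]
  ],
  "linear": [
    [0, 0, 0.015],
    [0, 0, 0]
  ],
  "fingers": [-1, -1]
}}

```text
time_s: 25.38
ee_pos: [0.5129, 0.3645, 0.1766]
orientation: [-2.428, -1.994, 0.009]
wrist_force: [0.1, 0.7, -3.1]
opening: 0.0358
```

Request:
{"method": "carry_out", "body": {
  "rotation": [
    [0, 0, 0],
    [0, 0, 0],
    [0, 0, 0]
  ],
  "linear": [
    [0, 0, 0.015],
    [0, 0, 0],
    [0, 0, 0]
  ],
  "fingers": [-1, -1, -1]
}}

```text
time_s: 25.75
ee_pos: [0.5132, 0.3647, 0.1761]
orientation: [-2.428, -1.994, 0.008]
wrist_force: [0.7, 0.8, 1.2]
opening: 0.0363
```

Request:
{"method": "carry_out", "body": {
  "rotation": [
    [0, 0, 0],
    [0, 0, 0],
    [0, 0, 0]
  ],
  "linear": [
    [0, 0, 0.015],
    [0, 0, 0],
    [0, 0, 0]
  ],
  "fingers": [-1, -1, -1]
}}

```text
time_s: 26.12
ee_pos: [0.5134, 0.3647, 0.1758]
orientation: [-2.427, -1.994, 0.006]
wrist_force: [-1.2, -0.5, 5.9]
opening: 0.036
```

Request:
{"method": "carry_out", "body": {
  "rotation": [
    [0, 0, 0],
    [0, 0, 0],
    [0, 0, 0],
    [0, 0, 0],
    [0, 0, 0],
    [0, 0, 0],
    [0, 0, 0],
    [0, 0, 0],
    [0, 0, 0],
    [0, 0, 0]
  ],
  "linear": [
    [0, 0, 0],
    [0, 0, 0],
    [0, 0, 0],
    [0, 0, 0],
    [0, 0, 0],
    [0, 0, 0],
    [0, 0, 0],
    [0, 0, 0],
    [0, 0, 0],
    [0, 0, 0]
  ],
  "fingers": [-0.15, -0.12, -0.1, -0.05, 0, 0.2, 0.4, 0.7, 1, 1],
  "squeeze": 10
}}

```text
time_s: 27.38
ee_pos: [0.5128, 0.3645, 0.1748]
orientation: [-2.427, -1.994, 0.009]
wrist_force: [-1.5, -0.7, -0.6]
opening: 0.0863
```

Request:
{"method": "carry_out", "body": {
  "rotation": [
    [0, 0, 0],
    [0, 0, 0],
    [0, 0, 0],
    [0, 0, 0],
    [0, 0, 0],
    [0, 0, 0],
    [0, 0, 0],
    [0, 0, 0],
    [0, 0, 0],
    [0, 0, 0]
  ],
  "linear": [
    [0, 0, 0],
    [0, 0, 0],
    [0, 0, -0.05],
    [0, 0, -0.1],
    [0, 0, -0.2],
    [0, 0, -0.3],
    [0, 0, -0.4],
    [0, 0, -0.4],
    [0, 0, -0.4],
    [0, 0, -0.3]
  ],
  "fingers": [1, 1, 1, 1, 1, 1, 1, 1, 1, 1]
}}

```text
time_s: 28.62
ee_pos: [0.5138, 0.365, 0.3061]
orientation: [-2.428, -1.994, 0.006]
wrist_force: [-0.2, -0.8, -0.2]
opening: 0.0876
```

Request:
{"method": "carry_out", "body": {
  "rotation": [
    [0, 0, 0],
    [0, 0, 0],
    [0, 0, 0],
    [0, 0, 0],
    [0, 0, 0],
    [0, 0, 0],
    [0, 0, 0],
    [0, 0, 0]
  ],
  "linear": [
    [-0.5, 0, 0],
    [-0.5, 0, 0],
    [-0.5, 0, 0],
    [-0.5, -0.2, 0],
    [-0.5, -0.2, 0],
    [-0.3, -0.2, 0],
    [0, 0, 0],
    [0, 0, 0]
  ],
  "fingers": [1, 1, 1, 1, 1, 1, 1, 1]
}}

```text
time_s: 29.62
ee_pos: [0.4459, 0.208, 0.3052]
orientation: [-2.427, -1.995, 0.007]
wrist_force: [-0.1, -0.4, 0.3]
opening: 0.0879
```

Run:
```python
from h import *
p,R,o=cur(); print(p,o['joint_pos'].round(2),o['time_s'])
shot('z1t','top');shot('z1s','scene')
t=load('z1t'); s=load('z1s'); O=TIP+U*-.035+[0,0,-.007]; print('eye pred',proj(t,O),proj(s,O))
A=lambda n,x,y,w,h:cv2.resize(cv2.imread(f'pics/{n}.png')[y:y+h,x:x+w],(400,300),interpolation=cv2.INTER_CUBIC)
cv2.imwrite('pics/m10.png',np.vstack([np.hstack([A('z1t',130,190,100,75),A('z1s',390,130,80,60)]),np.hstack([A('z1t',220,120,220,165),A('z1s',230,150,200,150)])]))
```

```text
[0.4458614  0.20804454 0.30515135] [-1.26  0.13  0.81  1.83 -0.1   1.24 -0.61] 29.625
eye pred (np.float64(172.61256774823812), np.float64(226.43190933647472)) (np.float64(431.75262577690853), np.float64(166.86850829029063))
```

View pics/m10.png

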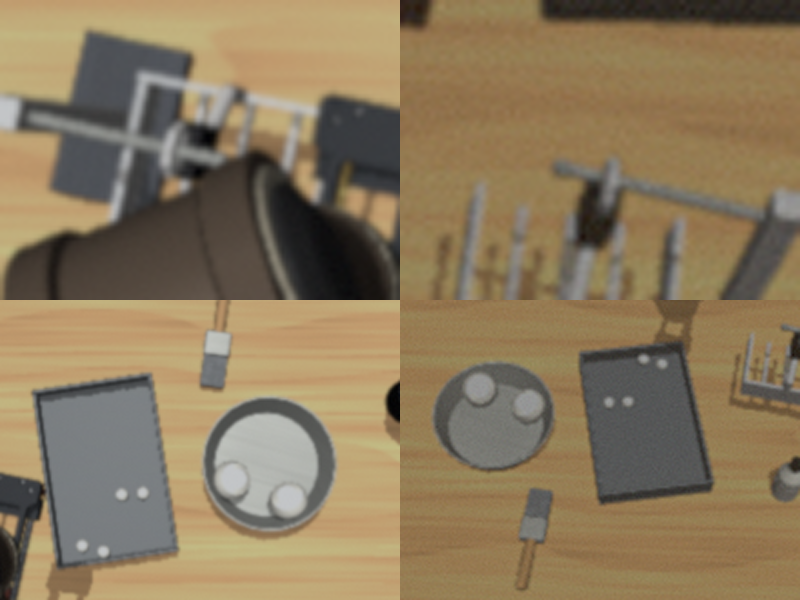

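The scoop hangs on the peg, with its ring at scene crop (612,170). Both large knobs are in the dish, all four small ones are in the tray, and the brush and bottle haven't moved. I'll let it settle, check for swing by differencing two frames, then hand in.

Request:
{"method": "carry_out", "body": {
  "rotation": [
    [0, 0, 0],
    [0, 0, 0],
    [0, 0, 0],
    [0, 0, 0],
    [0, 0, 0],
    [0, 0, 0],
    [0, 0, 0],
    [0, 0, 0],
    [0, 0, 0],
    [0, 0, 0]
  ],
  "linear": [
    [0, 0, 0],
    [0, 0, 0],
    [0, 0, 0],
    [0, 0, 0],
    [0, 0, 0],
    [0, 0, 0],
    [0, 0, 0],
    [0, 0, 0],
    [0, 0, 0],
    [0, 0, 0]
  ],
  "fingers": [1, 1, 1, 1, 1, 1, 1, 1, 1, 1]
}}

```text
time_s: 30.98
ee_pos: [0.4454, 0.2072, 0.3047]
orientation: [-2.427, -1.994, 0.009]
wrist_force: [0.0, 0.3, -0.3]
opening: 0.0876
```

Request:
{"method": "carry_out", "body": {
  "rotation": [
    [0, 0, 0],
    [0, 0, 0],
    [0, 0, 0],
    [0, 0, 0],
    [0, 0, 0],
    [0, 0, 0],
    [0, 0, 0],
    [0, 0, 0],
    [0, 0, 0],
    [0, 0, 0]
  ],
  "linear": [
    [0, 0, 0],
    [0, 0, 0],
    [0, 0, 0],
    [0, 0, 0],
    [0, 0, 0],
    [0, 0, 0],
    [0, 0, 0],
    [0, 0, 0],
    [0, 0, 0],
    [0, 0, 0]
  ],
  "fingers": [1, 1, 1, 1, 1, 1, 1, 1, 1, 1]
}}

```text
time_s: 32.22
ee_pos: [0.4454, 0.2072, 0.3047]
orientation: [-2.427, -1.994, 0.009]
wrist_force: [-0.4, -0.2, 0.5]
opening: 0.0879
```

Run:
```python
from h import *
f=[get_image('scene')['color'].astype(float) for _ in range(12)]
w=lambda i:i[150:200,390:450]; b=lambda i:i[260:310,390:450]
a=np.mean(f[:4],0);c=np.mean(f[4:8],0);d=np.mean(f[8:],0)
print('scoop diff',[np.abs(w(x)-w(y)).mean().round(2) for x,y in((a,c),(c,d),(a,d))],'background',[np.abs(b(x)-b(y)).mean().round(2) for x,y in((a,c),(c,d),(a,d))])
z=cv2.imread('pics/z1s.png').astype(float);print('vs 2.5s ago',np.abs(w(z)-w(d)).mean(),np.abs(b(z)-b(d)).mean())
r.hand_in()
```

```text
scoop diff [np.float64(1.2), np.float64(1.22), np.float64(1.21)] background [np.float64(1.16), np.float64(1.16), np.float64(1.14)]
vs 2.5s ago 1.9153888888888888 1.8675
the job is handed in; nothing more can be done
```

I scooped both large knobs out of the tray, tipped them into the dish, hung the empty scoop by its eye on the peg, and handed the job in at about 33 s of the 72 s allowed. The hand-in reports no verdict.

My last checks:
- **Knobs:** the final pictures show both large knobs in the dish and all four small ones on the tray floor.
- **Scoop:** it hangs on the peg with the gripper clear. Frame differences over about 0.6 s, and against a picture about 3 s earlier, were at the background noise level, so it is hanging still.
- **Bystanders:** the brush and bottle look unmoved. The cup was mostly outside the last crop, but the arm stayed well clear of it.
- **Joint limits:** joint 6 read 1.85 and 0.13, the ends of its range, while I tipped the scoop at the dish. Readings are rounded to 0.01 rad, so I can't rule out a tiny overshoot. The moves carried on normally.

No check failed or disagreed.

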